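# Change the tin at the back of the drying shelf

## Robot

A 6-joint arm with a two-finger parallel gripper is mounted at the origin on the work surface. World frame = base frame: x ahead of the robot, y to its left, z up, the work surface at z = 0. Lengths are in m, angles in rad, forces in N, time in s.
With the tool pointing down it reaches from about 0.25 to 0.725 m from the base axis. Payload 4 kg.
Tool frame: the origin (TCP) lies midway between the tips of the shut fingers; the grasp point (between the pads) lies 19 mm behind it; z points along the fingers, y is the line along which they close (so a half turn about z gives the same grasp; the last joint's range is limited). The gripper opens to 85 mm and grips with 20 to 120 N. Pads are 22 mm wide; open, the fingers measure 114 mm over their backs; the gripper's body (76 mm by 85 mm) begins 54 mm behind the grasp point. The pads swing forward as they close: fully open they stand 13 mm farther back than shut.
Start: joints at [-1.249, 0.241, 0.005, 1.335, 0, 1.571], TCP at [0.158, -0.474, 0.231] pointing down, gripper open.
Joint ranges: [-2.72, 2.72], [-1.05, 1.87], [-1.09, 1.28], [-1.99, 2.15], [-1.42, 1.44], [-3.14, 3.14]. Speed limits (rad/s): [2.79, 2.79, 3.14, 3.14, 3.14, 3.14].

## Interface

Orientations are given as a unit quaternion [x, y, z, w].
In Python, from workcell import bot gives the robot as it stands.
- The arm moves only by the tool play_rows, never from a script. Its argument "moves" is a list of rows, each a list of 3 entries, a list of its own where there are three numbers: the opening, from -1 (shut) to 1 (fully open), then the shift along the tool's x, y, z in cm, then the turn, a rotation vector about the tool's x, y, z in rad. A call has 1 to 12 rows; each row shifts and turns the commanded pose from where the row before left it, along the tool's axes as they then stand; what a row does not reach is not made up. A row lasts 1/12 s, in which the tool goes at most 41.7 mm and 7.16 degrees, less where a joint would pass 70% of its speed; a pose out of reach is approached as far as the arm can. A call is refused whole if a number of a shift passes 4.17 or a number of a turn 0.125, either way. A call with a gripper value outside its range is refused whole. The fingers move at their own pace and stop on an object; the grip force is fixed at half the most. Time passes only in rows, so rows that do not move let the fingers close. It gives the time, the measured TCP pose, the force and the opening at its end, in the units of the state.
- bot.get_obs(): the state, without advancing time (a new reading comes with each control period).
- bot.camera(name): name is "scene" or "top"; returns (picture, depth): 420x560x3 uint8, red, green, blue; 420x560 float32, m along the optical axis (not along the pixel's ray), 0 where there is no reading.
- bot.camera_info(name): a dict with "K" (3x3 intrinsics, pixels), "world_from_camera" (4x4, takes a point from camera to world coordinates). Camera axes: x right, y up, looking along -z (the intrinsics and any distortion apply to the point x, -y, -z); pixel columns grow to the right and rows downward; lengths in m; the calibration is good to about 2 mm. A picture is of the moment at which its call begins. camera_info takes no time and is no camera call.
- bot.job_done(): hands the job in, once; it reports no verdict.
The state is a dict: "clock": time; "joint_pos": joint angles; "joint_vel": joint speeds; "tau": joint torques, N m; "eef_pos": TCP position; "tool_rot": TCP orientation; "ft_force": force on the tool from outside, world axes, zero at the start; "ft_torque": the same for the moment, N m; "grip_width": finger opening in m.
Only numpy, scipy, OpenCV 4.12 (cv2) and the standard library are available. Lean on these libraries where they do the work, as an engineer would, in place of code of your own. Each camera call takes 0.05 s, during which the arm holds its last target. There are 200 camera calls.

## Task

Stand both tall cans from the metal shelf on the cork mat, so that you can reach the low red-lidded tin behind them; set that tin gently in the middle of the balance pan, then put the blue-lidded tin from the mat centrally on the white spot where the red one stood. Only then put each tall can back exactly where it stood at the start, the yellow one and the green one each to its own spot. Keep all four upright and leave the bowl and the brush alone.

Things in the scene. Friction and masses are not known exactly. Their poses are not given: they have to be found in the camera images.
- can_yellow_mid (a point): Centre (half-way up) of the tall round aluminium can with a yellow cap: 56 mm diameter, 100 mm high, 0.3 kg (give or take 30 %), loose, upright, z axis up. It starts on a front spot of the shelf; remember where.
- can_green_mid (a point): Centre (half-way up) of the same kind of can with a green cap: 56 mm diameter, 100 mm high, loose, upright, z axis up. The two cans stand side by side, centres 100 mm apart (along the shelf's y), each on a dark grey round spot (70 mm) at the front of the shelf, 50 mm nearer the shelf's front and 50 mm to either side of the tin behind; which can is left or right varies. Grasp the cans in their upper half, closing along the line that joins them.
- tin_red_mid (a point): Centre (half-way up) of the low round aluminium tin with a red lid: 50 mm diameter, 32 mm high, 0.12 kg (give or take 30 %), loose, upright, z axis up. It starts on the shelf's white spot behind the two cans, which leave no room for a gripper's body over it.
- tin_blue_mid (a point): Centre (half-way up) of the same kind of tin with a blue lid: 50 mm diameter, 32 mm high, loose, upright, z axis up. It starts on the cork mat, on its half towards the mat's -x edge, 55 mm from the mat's centre line and up to 50 mm to either side.
- seat: White round spot (70 mm) painted on the metal shelf, the place of the red tin at the start; origin at its centre, on the shelf's upper surface, x axis pointing to the shelf's back, away from the cans, y along the line of cans, z up. The fixed shelf is a perforated grey steel plate, 200 x 200 mm, upper surface 20 mm above the bench; the spot lies 30 mm behind its centre.
- mat: Cork mat, fixed, 200 x 200 mm, 8 mm thick; origin at the centre of its underside (on the bench), x and y along its edges, x roughly away from the robot, z up. Its half towards +x is empty at the start, with room there for the two cans side by side (for instance at x = +50 mm, y = +55 and -55 mm in its frame).
- pan_top (a point): Centre of the upper surface of the balance's round steel pan (124 mm diameter, about 60 mm above the bench, rigid), on a white bench balance 200 x 170 x 45 mm, fixed; z up.
- bowl: White bowl, 100 mm across, 50 mm high, on the bench beyond the work; origin at the centre of its underside. A bystander: leave alone.
- brush: Brush lying on the bench beyond the work, along its own x axis. A bystander: leave alone.

How it is judged:
On the way, in this order (a step that is already met when the one before it is completed fails the run):
1. both tall cans stand on the cork mat, let go (x of can_yellow_mid in the frame of mat between -0.09 and 0.09 m and y of can_yellow_mid in the frame of mat between -0.09 and 0.09 m and z of can_yellow_mid in the frame of mat between 0.05 and 0.066 m and angle between each of can_yellow_mid, can_green_mid's own z axis and vertical below 0.1 rad and x of can_green_mid in the frame of mat between -0.09 and 0.09 m and y of can_green_mid in the frame of mat between -0.09 and 0.09 m and z of can_green_mid in the frame of mat between 0.05 and 0.066 m and contact force between each of can_yellow, can_green and the fingers below 0.3 N and linear speed of each of can_yellow, can_green below 0.02 m/s), for 0.2 s.
2. the red-lidded tin stands in the middle of the balance pan, let go, the cans still on the mat (horizontal distance between tin_red_mid and pan_top below 0.02 m and z of tin_red_mid in the frame of pan_top between 0.01 and 0.022 m and angle between each of tin_red_mid, can_yellow_mid, can_green_mid's own z axis and vertical below 0.1 rad and contact force between tin_red and the fingers below 0.3 N and linear speed of tin_red below 0.02 m/s and x of can_yellow_mid in the frame of mat between -0.09 and 0.09 m and y of can_yellow_mid in the frame of mat between -0.09 and 0.09 m and z of can_yellow_mid in the frame of mat between 0.05 and 0.066 m and x of can_green_mid in the frame of mat between -0.09 and 0.09 m and y of can_green_mid in the frame of mat between -0.09 and 0.09 m and z of can_green_mid in the frame of mat between 0.05 and 0.066 m), for 0.2 s.
3. the blue-lidded tin stands on the white spot, let go, the cans still on the mat (horizontal distance between tin_blue_mid and seat below 0.012 m and z of tin_blue_mid in the frame of seat between 0.01 and 0.022 m and angle between each of tin_blue_mid, can_yellow_mid, can_green_mid's own z axis and vertical below 0.1 rad and contact force between tin_blue and the fingers below 0.3 N and linear speed of tin_blue below 0.02 m/s and x of can_yellow_mid in the frame of mat between -0.09 and 0.09 m and y of can_yellow_mid in the frame of mat between -0.09 and 0.09 m and z of can_yellow_mid in the frame of mat between 0.05 and 0.066 m and x of can_green_mid in the frame of mat between -0.09 and 0.09 m and y of can_green_mid in the frame of mat between -0.09 and 0.09 m and z of can_green_mid in the frame of mat between 0.05 and 0.066 m), for 0.2 s.
At the end, for the whole second after the job is handed in: Red-lidded tin upright on the balance pan, within 20 mm of its centre; blue-lidded tin upright on the white spot, within 12 mm of its centre; each tall can upright within 15 mm of where it stood at the start; all let go and at rest (distance of each of can_yellow_mid, can_green_mid from where it was at the start of the episode below 0.015 m and angle between each of can_yellow_mid, can_green_mid, tin_red_mid, tin_blue_mid's own z axis and vertical below 0.1 rad and horizontal distance between tin_red_mid and pan_top below 0.02 m and z of tin_red_mid in the frame of pan_top between 0.01 and 0.022 m and horizontal distance between tin_blue_mid and seat below 0.012 m and z of tin_blue_mid in the frame of seat between 0.01 and 0.022 m and contact force between each of can_yellow, can_green, tin_red, tin_blue and the fingers below 0.3 N and linear speed of each of can_yellow, can_green, tin_red, tin_blue below 0.02 m/s); the robot touches nothing.
It fails at once if a can or tin is tipped by more than 35 degrees (angle between any of can_yellow_mid, can_green_mid, tin_red_mid, tin_blue_mid's own z axis and vertical above 0.61 rad).
It fails at once if the red-lidded tin is dropped onto the balance pan (falls at more than 0.7 m/s just above it) (horizontal distance between tin_red_mid and pan_top below 0.06 m and z of tin_red_mid in the frame of pan_top below 0.05 m and linear speed of tin_red above 0.7 m/s).
It fails at once if the bowl or the brush is moved by more than 20 mm (distance of any of bowl, brush from where it was at the start of the episode above 0.02 m).
It also fails if it takes over 144 s, if anything falls off the work surface, if the arm or the gripper's body presses on something with over 40 N, if the wrist force passes 120 N, or if a joint passes its speed limit or range.

## Working session

There is one attempt and no reset: what is moved stays moved. The work goes in short steps, Python scripts to look and compute and a tool call to move; the robot and the scene stay as the last step left them, time stands still between calls to the robot, and variables do not carry over. Pictures are saved under pics/ and viewed, on a budget of 14 in all, crops included, one or two more only if the job needs it, and the job is handed in when it is done.

Besides the shell and the picture viewer there is one more tool, called after "Emit:" by a JSON object that holds its "name" and its "arguments". play_rows: Moves the arm, as the interface text tells. Its arguments: {"type":"object","properties":{"moves":{"type":"array"}},"required":["moves"]}

```bash
mkdir -p pics; python3 - <<'E'
from workcell import bot
import cv2,numpy as np
o=bot.get_obs();print({k:np.round(v,3) for k,v in o.items()})
for n in("scene","top"):
    im,d=bot.camera(n);cv2.imwrite(f"pics/{n}0.png",im[:,:,::-1]);np.savez(f"pics/{n}0.npz",im=im,d=d)
    i=bot.camera_info(n);print(n,{k:np.round(v,4) if not isinstance(v,str) else v for k,v in i.items()})
E
ls
```

```text
{'clock': np.float64(0.0), 'joint_pos': array([-1.249,  0.241,  0.004,  1.335, -0.   ,  1.571]), 'joint_vel': array([ 0.001, -0.   ,  0.001, -0.001,  0.001, -0.001]), 'tau': array([ 0.0000e+00, -3.7232e+01,  2.5241e+01,  1.7000e-02, -0.0000e+00,
       -0.0000e+00]), 'eef_pos': array([ 0.158, -0.474,  0.23 ]), 'tool_rot': array([ 0.987,  0.16 , -0.   , -0.001]), 'ft_force': array([-0.733,  0.114, -0.181]), 'ft_torque': array([-0.069,  0.039, -0.009]), 'grip_width': np.float64(0.086)}
scene {'K': array([[499.1501,   0.    , 286.616 ],
       [  0.    , 499.1501, 208.7637],
       [  0.    ,   0.    ,   1.    ]]), 'world_from_camera': array([[-0.0403, -0.632 ,  0.774 ,  1.5439],
       [ 0.999 , -0.0412,  0.0184, -0.0057],
       [ 0.0202,  0.7739,  0.633 ,  0.8622],
       [ 0.    ,  0.    ,  0.    ,  1.    ]])}
top {'K': array([[525.3903,   0.    , 276.5165],
       [  0.    , 525.3903, 206.9099],
       [  0.    ,   0.    ,   1.    ]]), 'world_from_camera': array([[-0.0247,  0.9953, -0.0936,  0.484 ],
       [-0.9997, -0.0251, -0.0029, -0.0035],
       [-0.0052,  0.0935,  0.9956,  1.4048],
       [ 0.    ,  0.    ,  0.    ,  1.    ]])}
pics
```

View pics/scene0.png

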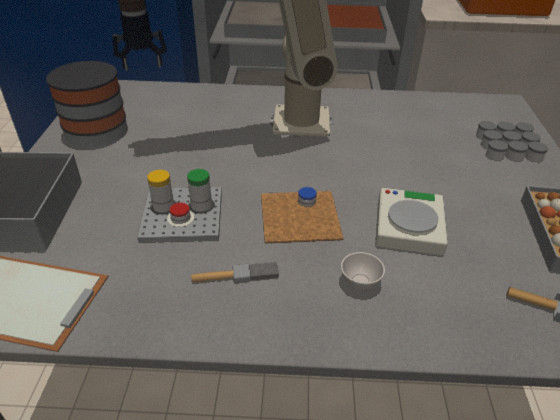

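View pics/top0.png

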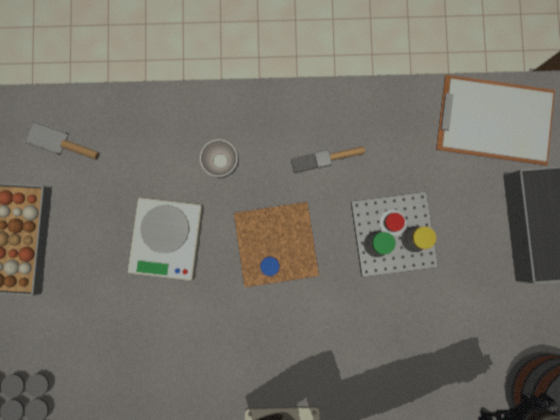

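The views show the shelf (y<0) with the yellow and green cans (top view px (424,238), (384,243)) and the red tin at (395,222). The mat is in the middle with the blue tin at (270,266), and the balance pan is at (165,228). Next I measure from both views.

```bash
cat > h.py <<'E'
from workcell import bot
import cv2,numpy as np
def grab(n):
    im,d=bot.camera(n);i=bot.camera_info(n);K=np.array(i["K"]);T=np.array(i["world_from_camera"])
    v,u=np.mgrid[:420,:560]
    r=np.stack([(u-K[0,2])/K[0,0],-(v-K[1,2])/K[1,1],-np.ones(u.shape)],-1)
    P=(r*d[...,None])@T[:3,:3].T+T[:3,3]; P[d==0]=np.nan
    return im,P,r@T[:3,:3].T,T[:3,3]
H={"yellow":((18,34),150,120),"green":((50,80),150,50),"red":((174,5),150,90),"blue":((108,128),150,60)}
def mask(im,c,v=None):
    h,s,vv=cv2.split(cv2.cvtColor(im,cv2.COLOR_RGB2HSV));(a,b),S,V=H[c]
    m=((h>=a)&(h<=b)) if a<b else ((h>=a)|(h<=b))
    return m&(s>=S)&(vv>=V)
def region(P,c,r=.0):   # everything inside the work area
    return (P[...,0]>.2)&(P[...,0]<.65)&(P[...,1]>-.42)&(P[...,1]<.42)
def comp(m):
    n,l,st,ct=cv2.connectedComponentsWithStats(m.astype(np.uint8));k=1+np.argmax(st[1:,4]);return l==k
def cap(g,c,lim=None):
    im,P,R,o=g;m=mask(im,c)&region(P,c)
    if c in("yellow","green"): m&=P[...,1]<(.15)
    if lim is not None: m&=np.hypot(P[...,0]-lim[0],P[...,1]-lim[1])<.06
    m=comp(m);p=P[m];z=np.percentile(p[:,2],90)
    t=m&(abs(P[...,2]-z)<.004)
    v,u=np.nonzero(t);s=(z-o[2])/R[t][:,2];q=o+R[t]*s[:,None]   # cast onto top plane
    (cx,cy),rad=cv2.minEnclosingCircle(q[:,:2].astype(np.float32))
    return np.array([cx,cy,z,rad,q[:,0].mean(),q[:,1].mean(),t.sum(),u.mean(),v.mean()])
def tri(ga,gb,a,b):  # two-view triangulation of top centres
    A=[];bb=[]
    for g,x in((ga,a),(gb,b)):
        o=g[3];d=np.array([x[4],x[5],x[2]])-o;d/=np.linalg.norm(d);M=np.eye(3)-np.outer(d,d);A.append(M);bb.append(M@o)
    return np.linalg.lstsq(np.vstack(A),np.hstack(bb),rcond=None)[0]
E
python3 - <<'E'
from h import *
np.set_printoptions(suppress=True,precision=4)
G={n:grab(n) for n in("scene","top")}
for c in H:
    x=[cap(G[n],c) for n in G]
    for n,y in zip(G,x):print(c,n,y)
    print('   tri',tri(G["scene"],G["top"],*x))
for n in G:
    im,P,R,o=G[n]
    h,s,v=cv2.split(cv2.cvtColor(im,cv2.COLOR_RGB2HSV))
    m=comp((h>5)&(h<20)&(s>90)&(v>60)&(abs(P[...,1])<.15)&region(P,0)&(P[...,2]<.02));p=P[m]
    print(n,"mat z",np.median(p[:,2]),cv2.minAreaRect(p[:,:2].astype(np.float32)))
    reg=region(P,0)
    b=reg&(P[...,1]<-.1)
    sh=comp(b&(P[...,2]>.014)&(P[...,2]<.026));p=P[sh];print(n,"shelf z",np.median(p[:,2]),cv2.minAreaRect(p[:,:2].astype(np.float32)))
    pn=comp(reg&(P[...,1]>.1)&(P[...,2]>.053)&(P[...,2]<.068));p=P[pn];print(n,"pan",np.median(p[:,2]),cv2.minEnclosingCircle(p[:,:2].astype(np.float32)),p.mean(0))
E
```

```text
yellow scene [  0.5289  -0.3567   0.1224   0.0277   0.5289  -0.3573 200.     157.805
 175.76  ]
yellow top [  0.5217  -0.357    0.1239   0.0265   0.5208  -0.3564 210.     423.9476
 237.4429]
   tri [ 0.5211 -0.3592  0.1166]
green scene [  0.5191  -0.2574   0.1224   0.0256   0.5188  -0.2578 167.     197.7365
 175.024 ]
green top [  0.527   -0.2556   0.1191   0.0001   0.527   -0.2556   1.     382.
 236.    ]
   tri [ 0.5268 -0.2549  0.128 ]
red scene [  0.5733  -0.3041   0.0544   0.0255   0.5725  -0.3032 171.     178.6608
 208.4094]
red top [  0.5656  -0.3014   0.0565   0.0228   0.5653  -0.302  126.     394.6905
 221.5635]
   tri [ 0.5659 -0.3045  0.0488]
blue scene [  0.4674   0.0224   0.0424   0.0229   0.468    0.0229 122.     307.0984
 192.4016]
blue top [  0.4594   0.0229   0.0438   0.0215   0.4591   0.0224 123.     269.4715
 266.2195]
   tri [0.4589 0.0228 0.0355]
scene mat z 0.008482469244139867 ((0.5214022397994995, 0.00528852641582489), (0.20506466925144196, 0.19879098236560822), 7.411567211151123)
scene shelf z 0.020878084355611115 ((0.5395529270172119, -0.30704498291015625), (0.2054755687713623, 0.20047366619110107), 6.031127452850342)
scene pan 0.06033171033206319 ((0.5649088621139526, 0.2889634370803833), 0.06544888019561768) [0.5686 0.2894 0.0603]
top mat z 0.008222977745248272 ((0.5170678496360779, 0.005126111209392548), (0.19899508357048035, 0.19878610968589783), 7.272244930267334)
top shelf z 0.02032067885861144 ((0.5370334982872009, -0.30652785301208496), (0.20034942030906677, 0.20074604451656342), 6.165063381195068)
top pan 0.06018964695545714 ((0.5618281960487366, 0.2912749648094177), 0.06376513093709946) [0.5632 0.29   0.0602]
```

```bash
cat >> h.py <<'E'
H["green"]=((45,95),90,40)
from scipy.spatial.transform import Rotation as Rn
def to(*ts,phi=6.5):  # remaining shift (tool cm) & turn per target
    o=bot.get_obs();R=Rn.from_quat(o["tool_rot"]);f=np.radians(phi)
    G=Rn.from_matrix(np.array([[np.cos(f),np.sin(f),0],[np.sin(f),-np.cos(f),0],[0,0,-1]]))
    print("turn",np.round((R.inv()*G).as_rotvec(),4),"t",round(float(o["clock"]),2),"w",round(float(o["grip_width"]),4),"F",np.round(o["ft_force"],1),"p",np.round(o["eef_pos"],4))
    p=o["eef_pos"]
    for t in ts: print("shift",np.round(G.inv().apply(np.array(t)-p)*100,2));p=np.array(t)
E
python3 - <<'E'
from h import *
np.set_printoptions(suppress=True,precision=4)
g=grab("top");print(cap(g,"green"),cap(g,"yellow"))
to((.5115,-.2585,.20),(.5115,-.2585,.075),(.56,.066,.2))
E
```

```text
[  0.5115  -0.2576   0.1231   0.0271   0.5105  -0.2569 254.     383.1575
 242.7362] [  0.5219  -0.3566   0.1239   0.0265   0.5215  -0.355  200.     423.375
 237.195 ]
turn [-0.001   0.0001  0.2083] t 0.25 w 0.0853 F [ 0.7  0.6 -0.5] p [ 0.158  -0.4741  0.2309]
shift [ 37.56 -17.42   3.09]
shift [ 0.   0.  12.5]
shift [  8.49 -31.69 -12.5 ]
```

Emit:
{"name": "play_rows", "arguments": {"moves": [[1,[0,0,0],[0,0,0.104]],[1,[1.5,-0.7,0],[0,0,0.104]],[1,[3,-1.4,0],[0,0,0]],[1,[3,-1.4,0],[0,0,0]],[1,[3.5,-1.6,0],[0,0,0]],[1,[3.5,-1.6,0],[0,0,0]],[1,[3.5,-1.6,0],[0,0,0]],[1,[3.5,-1.6,0],[0,0,0]],[1,[3.5,-1.6,0],[0,0,0]],[1,[3.5,-1.6,0],[0,0,0]],[1,[3,-1.4,0],[0,0,0]],[1,[2,-0.9,0],[0,0,0]]]}}

```text
clock: 1.25
eef_pos: [0.475, -0.2797, 0.231]
tool_rot: [0.998, 0.058, 0.0, -0.0]
ft_force: [0.1, -1.3, 0.8]
grip_width: 0.0854
```

```bash
python3 -c "
from h import *
to((.5115,-.258,.2),(.5115,-.258,.075))"
```

```text
turn [-0.0005 -0.0006  0.0032] t 1.25 w 0.0854 F [ 0.1 -1.3  0.8] p [ 0.475  -0.2797  0.231 ]
shift [ 3.87 -1.74  3.1 ]
shift [ 0.   0.  12.5]
```

Emit:
{"name": "play_rows", "arguments": {"moves": [[1,[1.5,-0.7,0.5],[0,0,0]],[1,[1.5,-0.7,1],[0,0,0]],[1,[0.8,-0.3,1],[0,0,0]],[1,[0,0,0.6],[0,0,0]],[1,[0,0,0],[0,0,0]],[1,[0,0,0],[0,0,0]]]}}

```text
clock: 1.75
eef_pos: [0.5072, -0.261, 0.1997]
tool_rot: [0.998, 0.056, -0.001, -0.0]
ft_force: [0.1, 0.4, 0.4]
grip_width: 0.0854
```

```bash
python3 -c "
from h import *
g=grab('scene');cv2.imwrite('pics/s1.png',cv2.resize(g[0][100:300,100:300,::-1],None,fx=2.5,fy=2.5))
to((.5115,-.258,.075))"
```

```text
turn [-0.0001  0.0006 -0.0009] t 1.8 w 0.0855 F [-0.4 -0.5 -0.6] p [ 0.5075 -0.2613  0.2004]
shift [ 0.44 -0.28 12.54]
```

View pics/s1.png

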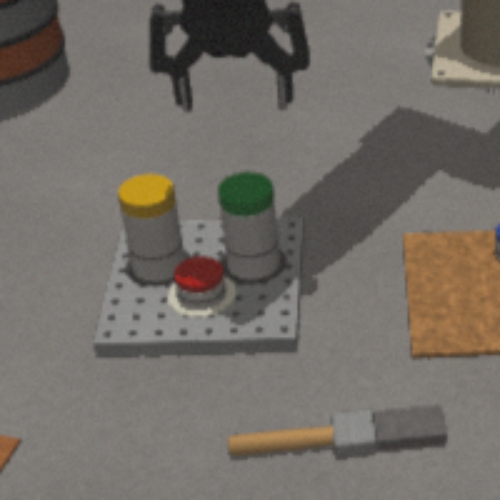

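The gripper is above the green can (crop px (246,190)), with its fingers straddling it along the line of cans. Descending.

Emit:
{"name": "play_rows", "arguments": {"moves": [[1,[0.44,-0.28,0.5],[0,0,0]],[1,[0,0,1.5],[0,0,0]],[1,[0,0,2],[0,0,0]],[1,[0,0,2],[0,0,0]],[1,[0,0,2],[0,0,0]],[1,[0,0,2],[0,0,0]],[1,[0,0,1.5],[0,0,0]],[1,[0,0,1],[0,0,0]],[1,[0,0,0],[0,0,0]],[1,[0,0,0],[0,0,0]]]}}

```text
clock: 2.63
eef_pos: [0.5123, -0.2576, 0.0754]
tool_rot: [0.998, 0.057, -0.0, -0.0]
ft_force: [0.3, -0.1, 0.1]
grip_width: 0.0858
```

Emit:
{"name": "play_rows", "arguments": {"moves": [[0.3,[0,0,0],[0,0,0]],[0.2,[0,0,0],[0,0,0]],[0,[0,0,0],[0,0,0]],[-0.2,[0,0,0],[0,0,0]],[-1,[0,0,0],[0,0,0]],[-1,[0,0,0],[0,0,0]],[-1,[0,0,0],[0,0,0]],[-1,[0,0,0],[0,0,0]],[-1,[0,0,0],[0,0,0]],[-1,[0,0,0],[0,0,0]]]}}

```text
clock: 3.47
eef_pos: [0.5135, -0.2582, 0.077]
tool_rot: [0.998, 0.057, 0.001, 0.001]
ft_force: [-0.0, -1.4, 6.6]
grip_width: 0.0548
```

```bash
python3 -c "
from h import *
np.set_printoptions(suppress=True,precision=4)
print(cap(grab('scene'),'green'))
p=bot.get_obs()['eef_pos']
to((p[0],p[1],.2),(.56,.066,.2))"
```

```text
[  0.5209  -0.2564   0.1226   0.0287   0.5198  -0.2572 194.     197.8918
 175.1856]
turn [ 0.0022 -0.0027  0.0001] t 3.52 w 0.0548 F [-0.6 -1.   7.1] p [ 0.5135 -0.2582  0.077 ]
shift [  0.    0.  -12.3]
shift [  8.29 -31.68   0.  ]
```

Emit:
{"name": "play_rows", "arguments": {"moves": [[-1,[0,0,-0.5],[0,0,0]],[-1,[0,0,-1.5],[0,0,0]],[-1,[0,0,-2],[0,0,0]],[-1,[0,0,-2.5],[0,0,0]],[-1,[0,0,-2.5],[0,0,0]],[-1,[0,0,-2],[0,0,0]],[-1,[0.4,-1.2,-1.3],[0,0,0]],[-1,[0.7,-2.5,0],[0,0,0]],[-1,[0.8,-3,0],[0,0,0]],[-1,[0.8,-3,0],[0,0,0]],[-1,[0.8,-3,0],[0,0,0]],[-1,[0.8,-3,0],[0,0,0]]]}}

```text
clock: 4.52
eef_pos: [0.5363, -0.0949, 0.1975]
tool_rot: [0.998, 0.057, -0.001, -0.0]
ft_force: [0.2, 0.3, -1.9]
grip_width: 0.0551
```

Emit:
{"name": "play_rows", "arguments": {"moves": [[-1,[0.8,-3,0],[0,0,0]],[-1,[0.8,-3,0],[0,0,0]],[-1,[0.8,-3,0],[0,0,0]],[-1,[0.8,-3,0],[0,0,0]],[-1,[0.4,-2,0],[0,0,0]],[-1,[0.2,-1,0],[0,0,0]],[-1,[0,0,0],[0,0,0]],[-1,[0,0,0],[0,0,0]]]}}

```text
clock: 5.18
eef_pos: [0.5574, 0.0567, 0.1977]
tool_rot: [0.998, 0.057, -0.001, 0.0]
ft_force: [-0.4, -1.5, -2.6]
grip_width: 0.0551
```

```bash
python3 -c "
from h import *
np.set_printoptions(suppress=True,precision=4)
print(cap(grab('top'),'green'))
to((.56,.066,.065))"
```

```text
Traceback (most recent call last):
  File "h.py", line 22, in cap
    m=comp(m);p=P[m];z=np.percentile(p[:,2],90)
  File "h.py", line 17, in comp
    n,l,st,ct=cv2.connectedComponentsWithStats(m.astype(np.uint8));k=1+np.argmax(st[1:,4]);return l==k
                                                                       ~~~~~~~~~^^^^^^^^^^
ValueError: attempt to get argmax of an empty sequence
```

Emit:
{"name": "play_rows", "arguments": {"moves": [[-1,[0.36,-0.9,0.5],[0,0,0]],[-1,[0,0,1.5],[0,0,0]],[-1,[0,0,2],[0,0,0]],[-1,[0,0,2.5],[0,0,0]],[-1,[0,0,2.5],[0,0,0]],[-1,[0,0,2],[0,0,0]],[-1,[0,0,1],[0,0,0]],[-1,[0,0,0.5],[0,0,0]],[-1,[0,0,0],[0,0,0]],[-1,[0,0,0],[0,0,0]]]}}

```text
clock: 6.07
eef_pos: [0.5615, 0.0648, 0.0741]
tool_rot: [0.998, 0.058, 0.001, -0.001]
ft_force: [-0.4, 0.2, -2.2]
grip_width: 0.0548
```

Emit:
{"name": "play_rows", "arguments": {"moves": [[-1,[0,0,0.3],[0,0,0]],[-1,[0,0,0.2],[0,0,0]],[-1,[0,0,0.2],[0,0,0]],[-1,[0,0,0],[0,0,0]],[-1,[0,0,0],[0,0,0]]]}}

```text
clock: 6.48
eef_pos: [0.5607, 0.0651, 0.0665]
tool_rot: [0.998, 0.058, 0.0, -0.001]
ft_force: [-0.4, -0.9, -2.9]
grip_width: 0.055
```

Emit:
{"name": "play_rows", "arguments": {"moves": [[-1,[0,0,0.1],[0,0,0]],[-1,[0,0,0.1],[0,0,0]],[-1,[0,0,0],[0,0,0]],[-1,[0,0,0],[0,0,0]]]}}

```text
clock: 6.82
eef_pos: [0.561, 0.0651, 0.065]
tool_rot: [0.998, 0.058, 0.0, -0.001]
ft_force: [-1.0, -0.4, 2.9]
grip_width: 0.0545
```

Contact made; release and go up.

Emit:
{"name": "play_rows", "arguments": {"moves": [[-0.2,[0,0,0],[0,0,0]],[0.1,[0,0,0],[0,0,0]],[0.5,[0,0,0],[0,0,0]],[1,[0,0,0],[0,0,0]],[1,[0,0,0],[0,0,0]],[1,[0,0,-1],[0,0,0]],[1,[0,0,-2],[0,0,0]],[1,[0,0,-2.5],[0,0,0]],[1,[0,0,-2.5],[0,0,0]],[1,[0,0,-2.5],[0,0,0]],[1,[0,0,-2],[0,0,0]],[1,[0,0,-1],[0,0,0]]]}}

```text
clock: 7.82
eef_pos: [0.5622, 0.0651, 0.2033]
tool_rot: [0.998, 0.058, 0.003, -0.001]
ft_force: [0.0, -0.3, 0.0]
grip_width: 0.0853
```

```bash
python3 -c "
from h import *
np.set_printoptions(suppress=True,precision=4)
print(cap(grab('scene'),'green'))
to((.522,-.3575,.2),(.522,-.3575,.075))"
```

```text
[  0.5658   0.0635   0.1101   0.0274   0.5659   0.0637 215.     324.5535
 195.3581]
turn [-0.001  -0.0074  0.0023] t 7.87 w 0.0854 F [-0.9 -1.1  0.9] p [0.5628 0.0652 0.2041]
shift [-8.84 41.53  0.41]
shift [ 0.   0.  12.5]
```

Emit:
{"name": "play_rows", "arguments": {"moves": [[1,[-0.4,2,0],[0,0,0]],[1,[-0.7,3.4,0],[0,0,0]],[1,[-0.8,3.8,0],[0,0,0]],[1,[-0.8,3.8,0],[0,0,0]],[1,[-0.8,3.8,0],[0,0,0]],[1,[-0.8,3.8,0],[0,0,0]],[1,[-0.8,3.8,0],[0,0,0]],[1,[-0.8,3.8,0],[0,0,0]],[1,[-0.8,3.8,0],[0,0,0]],[1,[-0.8,3.8,0],[0,0,0]],[1,[-0.8,3,0],[0,0,0]],[1,[-0.5,2,0.3],[0,0,0]]]}}

```text
clock: 8.87
eef_pos: [0.5192, -0.3538, 0.1948]
tool_rot: [0.998, 0.056, -0.001, -0.0]
ft_force: [0.6, 0.9, -0.6]
grip_width: 0.0855
```

Emit:
{"name": "play_rows", "arguments": {"moves": [[1,[0,0,0],[0,0,0]],[1,[0,0,0],[0,0,0]]]}}

```text
clock: 9.03
eef_pos: [0.5193, -0.3513, 0.194]
tool_rot: [0.998, 0.057, -0.001, -0.002]
ft_force: [0.5, 0.4, 0.3]
grip_width: 0.0851
```

```bash
python3 -c "
from h import *
np.set_printoptions(suppress=True,precision=4)
print(cap(grab('scene'),'yellow'))
to((.522,-.3575,.2),(.522,-.3575,.075))"
```

```text
[  0.5284  -0.357    0.1229   0.0255   0.5311  -0.3567 108.     157.7963
 176.1204]
turn [-0.0032  0.0018  0.0015] t 9.08 w 0.085 F [1.6 0.  0.4] p [ 0.5197 -0.3502  0.1945]
shift [ 0.15  0.75 -0.55]
shift [ 0.   0.  12.5]
```

Emit:
{"name": "play_rows", "arguments": {"moves": [[1,[0.2,0.4,0],[0,0,0]],[1,[0,0.3,1],[0,0,0]],[1,[0,0,2],[0,0,0]],[1,[0,0,2.4],[0,0,0]],[1,[0,0,2],[0,0,0]],[1,[0,0,0],[0,0,0]],[1,[0,0,0],[0,0,0]],[1,[0,0,0],[0,0,0]]]}}

```text
clock: 9.75
eef_pos: [0.524, -0.357, 0.1228]
tool_rot: [0.998, 0.058, 0.0, -0.0]
ft_force: [-0.2, -0.2, 1.0]
grip_width: 0.0852
```

```bash
python3 -c "
from h import *
to((.522,-.3575,.075))"
```

```text
turn [-0.0001 -0.001   0.0033] t 9.75 w 0.0852 F [-0.2 -0.2  1. ] p [ 0.524  -0.357   0.1228]
shift [-0.21  0.03  4.78]
```

Emit:
{"name": "play_rows", "arguments": {"moves": [[1,[-0.15,0,1],[0,0,0]],[1,[0,0,1.5],[0,0,0]],[1,[0,0,1.5],[0,0,0]],[1,[0,0,0.7],[0,0,0]],[1,[0,0,0],[0,0,0]],[0.2,[0,0,0],[0,0,0]],[0,[0,0,0],[0,0,0]],[-0.2,[0,0,0],[0,0,0]],[-1,[0,0,0],[0,0,0]],[-1,[0,0,0],[0,0,0]],[-1,[0,0,0],[0,0,0]],[-1,[0,0,0],[0,0,0]]]}}

```text
clock: 10.75
eef_pos: [0.5227, -0.3582, 0.0765]
tool_rot: [0.998, 0.058, 0.001, 0.001]
ft_force: [-0.4, -1.5, 5.5]
grip_width: 0.0553
```

Emit:
{"name": "play_rows", "arguments": {"moves": [[-1,[0,0,0],[0,0,0]],[-1,[0,0,0],[0,0,0]]]}}

```text
clock: 10.92
eef_pos: [0.5227, -0.3582, 0.0765]
tool_rot: [0.998, 0.058, 0.001, 0.001]
ft_force: [0.3, -0.9, 6.5]
grip_width: 0.0546
```

```bash
python3 -c "
from h import *
p=bot.get_obs()['eef_pos']
to((p[0],p[1],.2),(.575,-.045,.2))"
```

```text
turn [ 0.0014 -0.0025  0.0022] t 10.92 w 0.0546 F [ 0.3 -0.9  6.5] p [ 0.5227 -0.3582  0.0765]
shift [  0.     0.   -12.35]
shift [  8.74 -30.52   0.  ]
```

Emit:
{"name": "play_rows", "arguments": {"moves": [[-1,[0,0,-0.5],[0,0,0]],[-1,[0,0,-1.5],[0,0,0]],[-1,[0,0,-2],[0,0,0]],[-1,[0,0,-2.5],[0,0,0]],[-1,[0,0,-2.5],[0,0,0]],[-1,[0,0,-2],[0,0,0]],[-1,[0.4,-1.2,-1.3],[0,0,0]],[-1,[0.7,-2.5,0],[0,0,0]],[-1,[0.8,-3,0],[0,0,0]],[-1,[0.8,-3,0],[0,0,0]],[-1,[0.8,-3,0],[0,0,0]],[-1,[0.8,-3,0],[0,0,0]]]}}

```text
clock: 11.92
eef_pos: [0.5452, -0.1938, 0.1967]
tool_rot: [0.998, 0.058, -0.002, -0.002]
ft_force: [0.2, -0.1, -3.1]
grip_width: 0.0551
```

Emit:
{"name": "play_rows", "arguments": {"moves": [[-1,[0.9,-3,0],[0,0,0]],[-1,[0.9,-3,0],[0,0,0]],[-1,[0.9,-3,0],[0,0,0]],[-1,[0.9,-2.8,0],[0,0,0]],[-1,[0.6,-2,0],[0,0,0]],[-1,[0.2,-1,0],[0,0,0]],[-1,[0,0,0],[0,0,0]],[-1,[0,0,0],[0,0,0]],[-1,[0,0,0],[0,0,0]]]}}

```text
clock: 12.67
eef_pos: [0.5723, -0.0452, 0.1977]
tool_rot: [0.998, 0.057, -0.001, -0.0]
ft_force: [0.1, 0.1, -2.6]
grip_width: 0.0548
```

```bash
python3 -c "
from h import *
to((.575,-.045,.0665))"
```

```text
turn [-0.0007  0.0014  0.0015] t 12.67 w 0.0548 F [ 0.1  0.1 -2.6] p [ 0.5723 -0.0452  0.1977]
shift [ 0.27  0.02 13.12]
```

Emit:
{"name": "play_rows", "arguments": {"moves": [[-1,[0.2,0,0.5],[0,0,0]],[-1,[0,0,1.5],[0,0,0]],[-1,[0,0,2],[0,0,0]],[-1,[0,0,2.5],[0,0,0]],[-1,[0,0,2.5],[0,0,0]],[-1,[0,0,2],[0,0,0]],[-1,[0,0,1],[0,0,0]],[-1,[0,0,0.5],[0,0,0]],[-1,[0,0,0.3],[0,0,0]],[-1,[0,0,0.2],[0,0,0]],[-1,[0,0,0],[0,0,0]],[-1,[0,0,0],[0,0,0]]]}}

```text
clock: 13.67
eef_pos: [0.5758, -0.0442, 0.0694]
tool_rot: [0.998, 0.058, 0.001, -0.0]
ft_force: [-0.5, 0.4, -2.5]
grip_width: 0.055
```

Emit:
{"name": "play_rows", "arguments": {"moves": [[-1,[0,0,0.15],[0,0,0]],[-1,[0,0,0.1],[0,0,0]],[-1,[0,0,0],[0,0,0]],[-1,[0,0,0],[0,0,0]]]}}

```text
clock: 14.0
eef_pos: [0.5749, -0.0439, 0.0659]
tool_rot: [0.998, 0.058, 0.0, -0.0]
ft_force: [-0.0, -0.5, -3.4]
grip_width: 0.0546
```

Emit:
{"name": "play_rows", "arguments": {"moves": [[-1,[0,0,0.1],[0,0,0]],[-1,[0,0,0.05],[0,0,0]],[-1,[0,0,0],[0,0,0]],[-1,[0,0,0],[0,0,0]]]}}

```text
clock: 14.33
eef_pos: [0.575, -0.044, 0.0645]
tool_rot: [0.998, 0.058, 0.0, -0.001]
ft_force: [0.2, 0.1, -0.9]
grip_width: 0.0549
```

Emit:
{"name": "play_rows", "arguments": {"moves": [[-1,[0,0,0.05],[0,0,0]],[-0.2,[0,0,0],[0,0,0]],[0.1,[0,0,0],[0,0,0]],[0.5,[0,0,0],[0,0,0]],[1,[0,0,0],[0,0,0]],[1,[0,0,0],[0,0,0]],[1,[0,0,-1],[0,0,0]],[1,[0,0,-2],[0,0,0]],[1,[0,0,-2.5],[0,0,0]],[1,[0,0,-2.5],[0,0,0]],[1,[0,0,-2.5],[0,0,0]],[1,[0,0,-2],[0,0,0]]]}}

```text
clock: 15.33
eef_pos: [0.5755, -0.0442, 0.1915]
tool_rot: [0.998, 0.058, 0.001, -0.0]
ft_force: [1.2, 0.2, -0.5]
grip_width: 0.0851
```

```bash
python3 -c "
from h import *
np.set_printoptions(suppress=True,precision=4)
g=grab('scene');print(cap(g,'green'),cap(g,'yellow'),cap(g,'red'));cv2.imwrite('pics/s2.png',cv2.resize(g[0][100:300,120:370,::-1],None,fx=2.5,fy=2.5))
to((.566,-.302,.15),(.566,-.302,.022))"
```

```text
[  0.5656   0.0643   0.1099   0.028    0.5653   0.0642 218.     324.7339
 195.2798] [  0.5804  -0.0433   0.1105   0.0249   0.5809  -0.0442 136.     280.5515
 197.1765] [  0.5743  -0.3024   0.0551   0.0252   0.5731  -0.3028 161.     178.7578
 208.3416]
turn [ 0.0009 -0.0096  0.0023] t 15.38 w 0.0854 F [ 1.4 -0.3  3. ] p [ 0.5777 -0.0444  0.1958]
shift [-4.08 25.46  4.58]
shift [ 0.   0.  12.8]
```

View pics/s2.png

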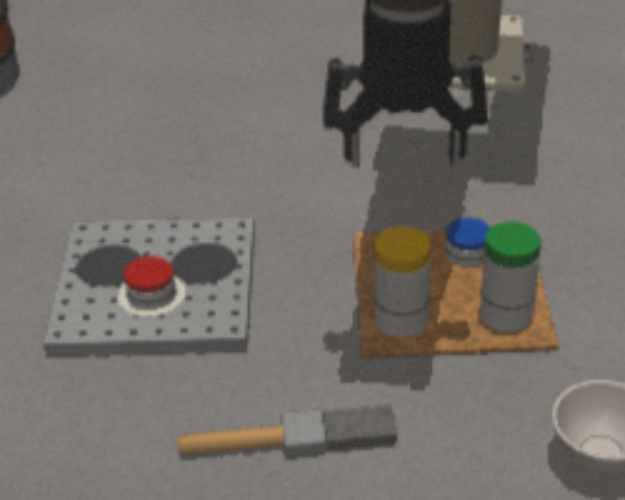

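Both cans stand on the mat (crop px (402,285) and (510,280)), and the red tin is free at (150,280). Next, the red tin.

Emit:
{"name": "play_rows", "arguments": {"moves": [[1,[-0.2,1.2,0],[0,0,0]],[1,[-0.5,3,0],[0,0,0]],[1,[-0.6,3.6,0],[0,0,0]],[1,[-0.6,3.6,0.5],[0,0,0]],[1,[-0.6,3.6,1],[0,0,0]],[1,[-0.6,3.6,1],[0,0,0]],[1,[-0.6,3.6,1],[0,0,0]],[1,[-0.4,2.2,0.6],[0,0,0]],[1,[-0.2,1,0],[0,0,0]],[1,[0,0,0],[0,0,0]],[1,[0,0,0],[0,0,0]],[1,[0,0,0],[0,0,0]]]}}

```text
clock: 16.38
eef_pos: [0.5617, -0.3002, 0.1477]
tool_rot: [0.998, 0.059, 0.0, -0.001]
ft_force: [-0.7, -0.3, 1.0]
grip_width: 0.0857
```

```bash
python3 -c "
from h import *
np.set_printoptions(suppress=True,precision=4)
to((.566,-.302,.022))"
```

```text
turn [-0.0016 -0.0001  0.0036] t 16.38 w 0.0857 F [-0.7 -0.3  1. ] p [ 0.5617 -0.3002  0.1477]
shift [ 0.41  0.23 12.57]
```

Emit:
{"name": "play_rows", "arguments": {"moves": [[1,[0.4,0.2,0.5],[0,0,0]],[1,[0,0,1.5],[0,0,0]],[1,[0,0,2],[0,0,0]],[1,[0,0,2.2],[0,0,0]],[1,[0,0,2.2],[0,0,0]],[1,[0,0,1.8],[0,0,0]],[1,[0,0,1],[0,0,0]],[1,[0,0,0.5],[0,0,0]],[1,[0,0,0],[0,0,0]],[1,[0,0,0],[0,0,0]]]}}

```text
clock: 17.22
eef_pos: [0.5666, -0.3026, 0.0313]
tool_rot: [0.998, 0.058, 0.001, -0.0]
ft_force: [0.0, -0.2, -0.1]
grip_width: 0.0855
```

```bash
python3 -c "
from h import *
np.set_printoptions(suppress=True,precision=4)
to((.566,-.302,.023))"
```

```text
turn [-0.0002 -0.0012  0.0032] t 17.22 w 0.0855 F [ 0.  -0.2 -0.1] p [ 0.5666 -0.3026  0.0313]
shift [-0.05 -0.06  0.83]
```

Emit:
{"name": "play_rows", "arguments": {"moves": [[1,[0,0,0.4],[0,0,0]],[1,[0,0,0.3],[0,0,0]],[0.3,[0,0,0],[0,0,0]],[0.1,[0,0,0],[0,0,0]],[0,[0,0,0],[0,0,0]],[-0.2,[0,0,0],[0,0,0]],[-1,[0,0,0],[0,0,0]],[-1,[0,0,0],[0,0,0]],[-1,[0,0,0],[0,0,0]],[-1,[0,0,0],[0,0,0]],[-1,[0,0,0],[0,0,0]],[-1,[0,0,0],[0,0,0]]]}}

```text
clock: 18.22
eef_pos: [0.5662, -0.3031, 0.0242]
tool_rot: [0.998, 0.058, 0.001, -0.0]
ft_force: [0.3, -0.0, 5.6]
grip_width: 0.0483
```

```bash
python3 -c "
from h import *
np.set_printoptions(suppress=True,precision=4)
p=bot.get_obs()['eef_pos']
print(cap(grab('scene'),'red'))
to((p[0],p[1],.15),(.5625,.2905,.15),(.5625,.2905,p[2]+.04))"
```

```text
[  0.5741  -0.3012   0.0551   0.0237   0.5747  -0.3022 140.     178.8571
 208.7429]
turn [-0.0001 -0.0011  0.0022] t 18.27 w 0.0482 F [ 0.3 -1.5  5.1] p [ 0.5662 -0.3031  0.0242]
shift [ -0.    -0.   -12.58]
shift [  6.35 -59.02   0.  ]
shift [0.   0.   8.58]
```

Emit:
{"name": "play_rows", "arguments": {"moves": [[-1,[0,0,-0.5],[0,0,0]],[-1,[0,0,-1.5],[0,0,0]],[-1,[0,0,-2.5],[0,0,0]],[-1,[0,0,-3],[0,0,0]],[-1,[0,0,-3],[0,0,0]],[-1,[0,-1,-2.2],[0,0,0]],[-1,[0.2,-2.3,-0.8],[0,0,0]],[-1,[0.4,-3.3,0],[0,0,0]],[-1,[0.4,-3.5,0],[0,0,0]],[-1,[0.4,-3.5,0],[0,0,0]],[-1,[0.4,-3.5,0],[0,0,0]],[-1,[0.4,-3.5,0],[0,0,0]]]}}

```text
clock: 19.27
eef_pos: [0.5625, -0.094, 0.1577]
tool_rot: [0.998, 0.058, -0.001, -0.001]
ft_force: [0.3, 0.2, -2.1]
grip_width: 0.0486
```

Emit:
{"name": "play_rows", "arguments": {"moves": [[-1,[0.4,-3.5,0],[0,0,0]],[-1,[0.4,-3.5,0],[0,0,0]],[-1,[0.4,-3.5,0],[0,0,0]],[-1,[0.4,-3.5,0],[0,0,0]],[-1,[0.4,-3.5,0],[0,0,0]],[-1,[0.4,-3.5,0],[0,0,0]],[-1,[0.4,-3.5,0],[0,0,0]],[-1,[0.4,-3.5,0],[0,0,0]],[-1,[0.4,-3.5,0],[0,0,0]],[-1,[0.3,-2.5,0],[0,0,0]],[-1,[0,-1.5,0],[0,0,0]],[-1,[0,0,0],[0,0,0]]]}}

```text
clock: 20.27
eef_pos: [0.5662, 0.1749, 0.1645]
tool_rot: [0.991, 0.131, -0.006, -0.036]
ft_force: [0.2, -0.5, -1.3]
grip_width: 0.0485
```

Emit:
{"name": "play_rows", "arguments": {"moves": [[-1,[0,0,0],[0,0,0]],[-1,[0,0,0],[0,0,0]]]}}

```text
clock: 20.43
eef_pos: [0.5667, 0.1728, 0.1647]
tool_rot: [0.991, 0.13, -0.005, -0.035]
ft_force: [-0.4, -0.5, -1.3]
grip_width: 0.0486
```

```bash
python3 - <<'E'
from h import *
np.set_printoptions(suppress=True,precision=4)
to((.5625,.2905,.066))
g=grab("top");im,P,R,o=g   # spots with shelf clear
sh=(P[...,1]<-.18)&(P[...,1]>-.43)&(P[...,0]>.42)&(P[...,0]<.66)&(abs(P[...,2]-.0205)<.006)
gray=cv2.GaussianBlur(cv2.cvtColor(im,cv2.COLOR_RGB2GRAY),(3,3),0)
print(np.percentile(gray[sh],[2,10,25,50,75,90,98]))
cv2.imwrite("pics/t3.png",cv2.resize(im[180:290,340:450,::-1],None,fx=5,fy=5,interpolation=cv2.INTER_CUBIC))
np.savez("pics/t3.npz",im=im,P=P,R=R,o=o)
E
```

```text
turn [-0.0713  0.0068  0.1468] t 20.43 w 0.0486 F [-0.4 -0.5 -1.3] p [0.5667 0.1728 0.1647]
shift [  0.92 -11.74   9.87]
[ 62.  64. 111. 135. 141. 147. 168.]
```

View pics/t3.png

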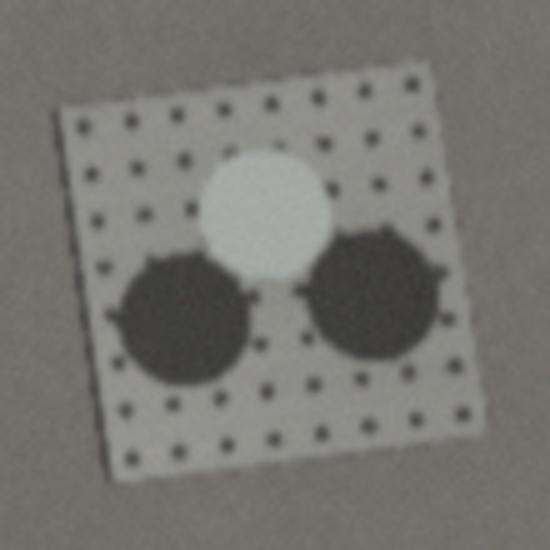

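The view shows the white spot at crop (265,215) and the dark spots at (185,318) and (372,295). The arm tilted and fell short, so I check the joints while measuring the spots.

```bash
python3 - <<'E'
from h import *
np.set_printoptions(suppress=True,precision=4)
o=bot.get_obs();print(o["joint_pos"],o["joint_vel"],o["tau"])
z=np.load("pics/t3.npz");im,R,oo=z["im"],z["R"],z["o"]
gray=cv2.cvtColor(im,cv2.COLOR_RGB2GRAY)
box=np.zeros(gray.shape,bool);box[195:275,353:436]=1
def spot(m):
    m=cv2.morphologyEx((m&box).astype(np.uint8),cv2.MORPH_OPEN,np.ones((7,7)))
    n,l,st,ct=cv2.connectedComponentsWithStats(m)
    for k in range(1,n):
        u,v=ct[k];i=bot.camera_info("top");K=np.array(i["K"]);T=np.array(i["world_from_camera"])
        r=T[:3,:3]@np.array([(u-K[0,2])/K[0,0],-(v-K[1,2])/K[1,1],-1]);print(st[k,4],ct[k],oo+r*(.0203-oo[2])/r[2])
spot(gray<95);spot(gray>160)
E
```

```text
[0.259  0.4582 0.1418 1.2558 0.0717 3.1406] [-0.0047  0.      0.0027 -0.0023  0.0047 -0.0005] [  0.3013 -47.7228  25.2908   0.0116   0.275   -0.    ]
545 [414.378  238.5615] [ 0.5215 -0.3597  0.0203]
540 [376.5222 243.5537] [ 0.5109 -0.2597  0.0203]
473 [392.4123 222.3531] [ 0.5656 -0.304   0.0203]
```

```bash
python3 - <<'E'
from h import *
to((.563,.290,.1647),(.563,.290,.066),phi=45)
E
```

```text
turn [-0.0704 -0.0175 -0.5252] t 20.48 w 0.0485 F [ 0.4 -0.1 -1.8] p [0.5668 0.1726 0.1648]
shift [ 8.03 -8.57  0.01]
shift [0.   0.   9.87]
```

Emit:
{"name": "play_rows", "arguments": {"moves": [[-1,[0,0,0],[-0.014,-0.0035,-0.105]],[-1,[0,0,0],[-0.014,-0.0035,-0.105]],[-1,[0,0,0],[-0.014,-0.0035,-0.105]],[-1,[0,0,0],[-0.014,-0.0035,-0.105]],[-1,[0,0,0],[-0.014,-0.0035,-0.105]],[-1,[0,0,0],[0,0,0]],[-1,[0,0,0],[0,0,0]]]}}

```text
clock: 21.07
eef_pos: [0.5669, 0.173, 0.165]
tool_rot: [0.924, 0.382, 0.0, -0.0]
ft_force: [-0.1, 0.1, -2.6]
grip_width: 0.0486
```

```bash
python3 - <<'E'
from h import *
to((.563,.290,.1647),(.563,.290,.066),phi=45)
E
```

```text
turn [-0.0007 -0.0008 -0.0024] t 21.07 w 0.0486 F [-0.1  0.1 -2.6] p [0.5669 0.173  0.165 ]
shift [ 8.   -8.54  0.03]
shift [0.   0.   9.87]
```

Emit:
{"name": "play_rows", "arguments": {"moves": [[-1,[1,-1,0],[0,0,0]],[-1,[2,-2.1,0],[0,0,0]],[-1,[2,-2.2,0],[0,0,0]],[-1,[1.8,-2,0.5],[0,0,0]],[-1,[1.2,-1.2,1.5],[0,0,0]],[-1,[0,0,2],[0,0,0]],[-1,[0,0,2],[0,0,0]],[-1,[0,0,1.5],[0,0,0]],[-1,[0,0,0.8],[0,0,0]],[-1,[0,0,0.4],[0,0,0]],[-1,[0,0,0],[0,0,0]],[-1,[0,0,0],[0,0,0]]]}}

```text
clock: 22.07
eef_pos: [0.5638, 0.2904, 0.0785]
tool_rot: [0.924, 0.383, 0.001, -0.0]
ft_force: [0.6, 0.0, -2.0]
grip_width: 0.0484
```

```bash
python3 - <<'E'
from h import *
np.set_printoptions(suppress=True,precision=4)
to((.563,.290,.0655),phi=45)
try: print(cap(grab("scene"),"red"))
except Exception as e: print(e)
E
```

```text
turn [-0.0002 -0.0016  0.0004] t 22.07 w 0.0484 F [ 0.6  0.  -2. ] p [0.5638 0.2904 0.0785]
shift [-0.08 -0.02  1.3 ]
[  0.5731   0.295    0.1086   0.0223   0.5752   0.2979  78.     420.3462
 202.0256]
```

Emit:
{"name": "play_rows", "arguments": {"moves": [[-1,[0,0,0.5],[0,0,0]],[-1,[0,0,0.4],[0,0,0]],[-1,[0,0,0.3],[0,0,0]],[-1,[0,0,0.1],[0,0,0]],[-1,[0,0,0.1],[0,0,0]],[-1,[0,0,0],[0,0,0]],[-1,[0,0,0],[0,0,0]]]}}

```text
clock: 22.7
eef_pos: [0.5634, 0.2905, 0.0642]
tool_rot: [0.924, 0.383, 0.0, -0.0]
ft_force: [-0.1, 0.3, -0.5]
grip_width: 0.048
```

Emit:
{"name": "play_rows", "arguments": {"moves": [[-1,[0,0,0.1],[0,0,0]],[-0.3,[0,0,0],[0,0,0]],[0.0,[0,0,0],[0,0,0]],[0.3,[0,0,0],[0,0,0]],[1,[0,0,0],[0,0,0]],[1,[0,0,0],[0,0,0]],[1,[0,0,-0.5],[0,0,0]],[1,[0,0,-1.5],[0,0,0]],[1,[0,0,-2.5],[0,0,0]],[1,[0,0,-2.5],[0,0,0]],[1,[0,0,-2],[0,0,0]],[1,[0,0,-1],[0,0,0]]]}}

```text
clock: 23.7
eef_pos: [0.5647, 0.2911, 0.1667]
tool_rot: [0.924, 0.383, 0.003, -0.001]
ft_force: [1.2, -0.1, 0.4]
grip_width: 0.0855
```

```bash
python3 - <<'E'
from h import *
np.set_printoptions(suppress=True,precision=4)
g=grab("scene");print(cap(g,"red"));cv2.imwrite('pics/s4.png',cv2.resize(g[0][120:300,230:470,::-1],None,fx=2.5,fy=2.5))
print(cap(g,"blue"))
to((.56,.2,.165),(.459,.0227,.165),phi=7)
E
```

```text
[  0.5715   0.2883   0.094    0.0234   0.5719   0.2892 158.     415.4494
 205.7025]
[  0.469    0.0228   0.043    0.0234   0.4692   0.0219 112.     306.7321
 192.5   ]
turn [-0.0009 -0.0081  0.6643] t 23.75 w 0.0853 F [ 1.  -0.6  1.6] p [0.5653 0.2914 0.1677]
shift [-1.64  9.    0.27]
shift [-12.19  16.37   0.  ]
```

View pics/s4.png

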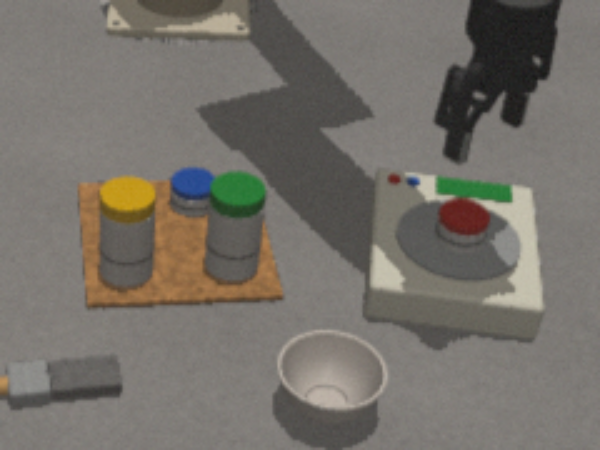

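Emit:
{"name": "play_rows", "arguments": {"moves": [[1,[-1.4,0.6,0],[0,0,0]],[1,[-2.8,1.2,0],[0,0,0]],[1,[-3.4,1.5,0],[0,0,0]],[1,[-3.4,1.5,0],[0,0,0]],[1,[-3.4,1.5,0],[0,0,0]],[1,[-3.4,1.5,0],[0,0,0]],[1,[-3.4,1.5,0],[0,0,0]],[1,[-2.8,1.2,0],[0,0,0]],[1,[-1.6,0.7,0],[0,0,0]],[1,[-0.8,0.3,0],[0,0,0]],[1,[0,0,0],[0,0,0.1]],[1,[0,0,0],[0,0,0.1]]]}}

```text
clock: 24.75
eef_pos: [0.4579, 0.0219, 0.1621]
tool_rot: [0.958, 0.286, -0.0, -0.001]
ft_force: [1.3, -0.4, -0.7]
grip_width: 0.0853
```

Emit:
{"name": "play_rows", "arguments": {"moves": [[1,[0,0,0],[0,0,0.1]],[1,[0,0,0],[0,0,0.1]],[1,[0,0,0],[0,0,0.1]],[1,[0,0,0],[0,0,0.08]],[1,[0,0,0],[0,0,0]],[1,[0,0,0],[0,0,0]],[1,[0,0,0],[0,0,0]]]}}

```text
clock: 25.33
eef_pos: [0.4582, 0.0226, 0.1624]
tool_rot: [0.995, 0.104, -0.0, -0.001]
ft_force: [-0.5, 0.6, 0.8]
grip_width: 0.0855
```

```bash
python3 - <<'E'
from h import *
to((.4595,.022,.05),(.4595,.022,.012),phi=12)
E
```

```text
turn [-0.0011  0.0001 -0.0006] t 25.33 w 0.0855 F [-0.5  0.6  0.8] p [0.4582 0.0226 0.1624]
shift [ 0.12  0.09 11.24]
shift [0.  0.  3.8]
```

Emit:
{"name": "play_rows", "arguments": {"moves": [[1,[0.1,0.1,0.5],[0,0,0]],[1,[0,0,1.5],[0,0,0]],[1,[0,0,2.5],[0,0,0]],[1,[0,0,2.5],[0,0,0]],[1,[0,0,2.5],[0,0,0]],[1,[0,0,2.2],[0,0,0]],[1,[0,0,1.5],[0,0,0]],[1,[0,0,0.8],[0,0,0]],[1,[0,0,0.3],[0,0,0]],[1,[0,0,0],[0,0,0]],[1,[0,0,0],[0,0,0]]]}}

```text
clock: 26.25
eef_pos: [0.4602, 0.0216, 0.0204]
tool_rot: [0.995, 0.103, 0.001, -0.0]
ft_force: [-0.7, -0.6, 0.3]
grip_width: 0.0858
```

```bash
python3 - <<'E'
from h import *
to((.4595,.022,.012),phi=12)
E
```

```text
turn [-0.0006 -0.0018 -0.0027] t 26.25 w 0.0858 F [-0.7 -0.6  0.3] p [0.4602 0.0216 0.0204]
shift [-0.06 -0.05  0.84]
```

Emit:
{"name": "play_rows", "arguments": {"moves": [[1,[0,0,0.4],[0,0,0]],[1,[0,0,0.3],[0,0,0]],[0.3,[0,0,0],[0,0,0]],[0.1,[0,0,0],[0,0,0]],[0,[0,0,0],[0,0,0]],[-0.2,[0,0,0],[0,0,0]],[-1,[0,0,0],[0,0,0]],[-1,[0,0,0],[0,0,0]],[-1,[0,0,0],[0,0,0]],[-1,[0,0,0],[0,0,0]],[-1,[0,0,0],[0,0,0]],[-1,[0,0,0],[0,0,0]]]}}

```text
clock: 27.25
eef_pos: [0.46, 0.0216, 0.0134]
tool_rot: [0.995, 0.103, 0.001, -0.0]
ft_force: [-1.1, -0.1, 5.7]
grip_width: 0.0484
```

```bash
python3 - <<'E'
from h import *
np.set_printoptions(suppress=True,precision=4)
p=bot.get_obs()['eef_pos']
print(cap(grab("scene"),"blue"))
to((p[0],p[1],.16),(.5665,-.3031,.16),phi=12)
E
```

```text
[  0.4707   0.0212   0.0427   0.0227   0.4674   0.0215  77.     306.5714
 192.1429]
turn [-0.0006 -0.0016 -0.0029] t 27.3 w 0.0486 F [-0.  -0.6  5.7] p [0.4599 0.0216 0.0134]
shift [  0.    -0.   -14.66]
shift [ 3.67 33.98  0.  ]
```

Emit:
{"name": "play_rows", "arguments": {"moves": [[-1,[0,0,-0.5],[0,0,0]],[-1,[0,0,-1.5],[0,0,0]],[-1,[0,0,-2.5],[0,0,0]],[-1,[0,0,-3],[0,0,0]],[-1,[0,0,-3],[0,0,0]],[-1,[0,0.8,-2.5],[0,0,0]],[-1,[0.2,2.2,-1.5],[0,0,0]],[-1,[0.4,3.3,0],[0,0,0]],[-1,[0.4,3.5,0],[0,0,0]],[-1,[0.4,3.5,0],[0,0,0]],[-1,[0.4,3.5,0],[0,0,0]],[-1,[0.4,3.5,0],[0,0,0]]]}}

```text
clock: 28.3
eef_pos: [0.5223, -0.1742, 0.1574]
tool_rot: [0.995, 0.103, -0.0, -0.001]
ft_force: [0.1, 0.5, -1.4]
grip_width: 0.0483
```

Emit:
{"name": "play_rows", "arguments": {"moves": [[-1,[0.4,3.5,0],[0,0,0]],[-1,[0.4,3.5,0],[0,0,0]],[-1,[0.4,3.2,0],[0,0,0]],[-1,[0.2,2,0],[0,0,0]],[-1,[0,1,0],[0,0,0]],[-1,[0,0,0],[0,0,0]],[-1,[0,0,0],[0,0,0]],[-1,[0,0,0],[0,0,0]]]}}

```text
clock: 28.97
eef_pos: [0.5627, -0.2975, 0.1573]
tool_rot: [0.995, 0.104, -0.0, -0.001]
ft_force: [0.1, 0.4, -1.5]
grip_width: 0.0485
```

```bash
python3 - <<'E'
from h import *
to((.5664,-.3031,.0255),phi=12)
E
```

```text
turn [-0.0023  0.0005 -0.0018] t 28.97 w 0.0485 F [ 0.1  0.4 -1.5] p [ 0.5627 -0.2975  0.1573]
shift [ 0.24  0.63 13.18]
```

Emit:
{"name": "play_rows", "arguments": {"moves": [[-1,[0.2,0.4,0.5],[0,0,0]],[-1,[0,0.2,1.5],[0,0,0]],[-1,[0,0,2.5],[0,0,0]],[-1,[0,0,2.5],[0,0,0]],[-1,[0,0,2.5],[0,0,0]],[-1,[0,0,1.5],[0,0,0]],[-1,[0,0,0.7],[0,0,0]],[-1,[0,0,0.3],[0,0,0]],[-1,[0,0,0],[0,0,0]],[-1,[0,0,0],[0,0,0]],[-1,[0,0,0],[0,0,0]]]}}

```text
clock: 29.88
eef_pos: [0.5677, -0.3049, 0.0393]
tool_rot: [0.995, 0.103, 0.002, 0.0]
ft_force: [0.5, -1.0, -0.4]
grip_width: 0.0484
```

```bash
python3 - <<'E'
from h import *
to((.5664,-.3031,.0255),phi=12)
E
```

```text
turn [ 0.0012 -0.0029 -0.0027] t 29.88 w 0.0484 F [ 0.5 -1.  -0.4] p [ 0.5677 -0.3049  0.0393]
shift [-0.09 -0.2   1.38]
```

Emit:
{"name": "play_rows", "arguments": {"moves": [[-1,[-0.1,-0.15,0.5],[0,0,0]],[-1,[0,0,0.5],[0,0,0]],[-1,[0,0,0.2],[0,0,0]],[-1,[0,0,0.1],[0,0,0]],[-1,[0,0,0.1],[0,0,0]],[-1,[0,0,0],[0,0,0]],[-1,[0,0,0],[0,0,0]],[-1,[0,0,0],[0,0,0]]]}}

```text
clock: 30.55
eef_pos: [0.565, -0.303, 0.0254]
tool_rot: [0.995, 0.103, 0.0, -0.0]
ft_force: [-3.3, 2.7, 9.8]
grip_width: 0.0483
```

Emit:
{"name": "play_rows", "arguments": {"moves": [[-1,[0,0,-0.05],[0,0,0]],[-0.3,[0,0,0],[0,0,0]],[0.0,[0,0,0],[0,0,0]],[0.3,[0,0,0],[0,0,0]],[1,[0,0,0],[0,0,0]],[1,[0,0,0],[0,0,0]],[1,[0,0,-0.5],[0,0,0]],[1,[0,0,-1.5],[0,0,0]],[1,[0,0,-2.5],[0,0,0]],[1,[0,0,-3],[0,0,0]],[1,[0,0,-3],[0,0,0]],[1,[0,0,-3],[0,0,0]]]}}

```text
clock: 31.55
eef_pos: [0.565, -0.3031, 0.1603]
tool_rot: [0.995, 0.103, -0.0, -0.001]
ft_force: [0.1, -0.5, -0.3]
grip_width: 0.0851
```

Emit:
{"name": "play_rows", "arguments": {"moves": [[1,[0,-1.2,-2.5],[0,0,0.08]],[1,[0,-2.5,-1],[0,0,0]],[1,[0.1,-3.5,0],[0,0,0]],[1,[0.1,-3.5,0],[0,0,0]],[1,[0.1,-3.5,0],[0,0,0]],[1,[0.1,-3.5,0],[0,0,0]],[1,[0.1,-3.5,0],[0,0,0]],[1,[0,-2.5,0],[0,0,0]],[1,[0,-1.2,0],[0,0,0]],[1,[0,0,0],[0,0,0]],[1,[0,0,0],[0,0,0]]]}}

```text
clock: 32.47
eef_pos: [0.5381, -0.0558, 0.1945]
tool_rot: [0.998, 0.064, 0.0, -0.0]
ft_force: [0.0, -0.2, 1.0]
grip_width: 0.0853
```

```bash
python3 - <<'E'
from h import *
np.set_printoptions(suppress=True,precision=4)
g=grab("top");print("top blue",cap(g,"blue"));cv2.imwrite("pics/t5.png",cv2.resize(g[0][180:290,340:450,::-1],None,fx=5,fy=5,interpolation=cv2.INTER_CUBIC))
g=grab("scene")
for c in H: print(c,cap(g,c))
to((.575,-.044,.19),(.575,-.044,.065),phi=7.5)
E
```

```text
top blue [  0.5642  -0.3002   0.0557   0.022    0.5649  -0.3004 125.     394.
 221.768 ]
yellow [  0.5806  -0.0433   0.1102   0.0255   0.5829  -0.0433 138.     280.9058
 197.7899]
green [  0.5661   0.0648   0.1104   0.0278   0.5654   0.0642 219.     324.7352
 195.1233]
red [  0.57     0.2882   0.0941   0.0249   0.5709   0.2891 169.     415.3669
 205.4142]
blue [  0.573   -0.3017   0.0548   0.024    0.5729  -0.3013 158.     179.3797
 208.3924]
turn [-0.0002 -0.0007 -0.0057] t 32.57 w 0.0854 F [0.1 0.9 0.1] p [ 0.5381 -0.057   0.1943]
shift [ 3.83 -0.81  0.43]
shift [ 0.   0.  12.5]
```

View pics/t5.png

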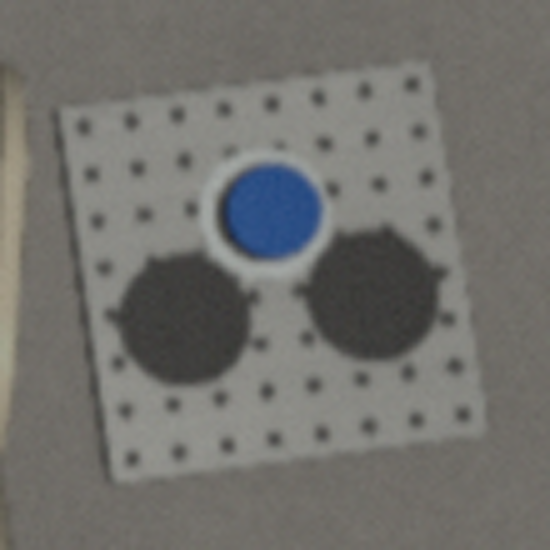

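The blue tin sits centred on the white spot (crop (270,210), with an even white ring around it). Now the yellow can goes back.

Emit:
{"name": "play_rows", "arguments": {"moves": [[1,[1,-0.2,0],[0,0,0]],[1,[1.5,-0.3,0],[0,0,0]],[1,[1,-0.2,0],[0,0,0]],[1,[0.3,-0.1,0.5],[0,0,0]],[1,[0,0,1.5],[0,0,0]],[1,[0,0,2],[0,0,0]],[1,[0,0,2],[0,0,0]],[1,[0,0,1],[0,0,0]],[1,[0,0,0],[0,0,0]],[1,[0,0,0],[0,0,0]],[1,[0,0,0],[0,0,0]]]}}

```text
clock: 33.48
eef_pos: [0.5752, -0.0436, 0.1253]
tool_rot: [0.998, 0.063, 0.001, -0.0]
ft_force: [-0.3, 0.3, 0.5]
grip_width: 0.0855
```

```bash
python3 - <<'E'
from h import *
to((.575,-.044,.065),phi=6.9)
E
```

```text
turn [-0.0005 -0.002   0.0054] t 33.48 w 0.0855 F [-0.3  0.3  0.5] p [ 0.5752 -0.0436  0.1253]
shift [-0.02  0.04  6.03]
```

Emit:
{"name": "play_rows", "arguments": {"moves": [[1,[0,0,1],[0,0,0]],[1,[0,0,2],[0,0,0]],[1,[0,0,1.8],[0,0,0]],[1,[0,0,0.9],[0,0,0]],[1,[0,0,0.3],[0,0,0]],[1,[0,0,0],[0,0,0]],[0.2,[0,0,0],[0,0,0]],[0,[0,0,0],[0,0,0]],[-0.2,[0,0,0],[0,0,0]],[-1,[0,0,0],[0,0,0]],[-1,[0,0,0],[0,0,0]],[-1,[0,0,0],[0,0,0]]]}}

```text
clock: 34.48
eef_pos: [0.5757, -0.0433, 0.0657]
tool_rot: [0.998, 0.063, 0.002, -0.0]
ft_force: [0.7, -2.5, 6.8]
grip_width: 0.0547
```

Emit:
{"name": "play_rows", "arguments": {"moves": [[-1,[0,0,0],[0,0,0]],[-1,[0,0,0],[0,0,0]],[-1,[0,0,0],[0,0,0]]]}}

```text
clock: 34.73
eef_pos: [0.5757, -0.0433, 0.0657]
tool_rot: [0.998, 0.063, 0.002, -0.0]
ft_force: [-0.7, -0.9, 5.5]
grip_width: 0.0548
```

```bash
python3 - <<'E'
from h import *
p=bot.get_obs()['eef_pos']
to((p[0],p[1],.2),(.5227,-.3582,.2),phi=6.9)
E
```

```text
turn [ 0.     -0.0034  0.0058] t 34.73 w 0.0548 F [-0.7 -0.9  5.5] p [ 0.5757 -0.0433  0.0657]
shift [  0.     0.   -13.43]
shift [-9.05 30.62  0.  ]
```

Emit:
{"name": "play_rows", "arguments": {"moves": [[-1,[0,0,-0.5],[0,0,0]],[-1,[0,0,-1.5],[0,0,0]],[-1,[0,0,-2.5],[0,0,0]],[-1,[0,0,-3],[0,0,0]],[-1,[0,0,-3],[0,0,0]],[-1,[0,0,-2],[0,0,0]],[-1,[-0.4,1.2,-1],[0,0,0]],[-1,[-0.8,2.5,0],[0,0,0]],[-1,[-0.9,3,0],[0,0,0]],[-1,[-0.9,3,0],[0,0,0]],[-1,[-0.9,3,0],[0,0,0]],[-1,[-0.9,3,0],[0,0,0]]]}}

```text
clock: 35.73
eef_pos: [0.5449, -0.2062, 0.1975]
tool_rot: [0.998, 0.063, -0.001, -0.001]
ft_force: [0.7, 0.9, -2.8]
grip_width: 0.0545
```

Emit:
{"name": "play_rows", "arguments": {"moves": [[-1,[-0.9,3,0],[0,0,0]],[-1,[-0.9,3,0],[0,0,0]],[-1,[-0.9,3,0],[0,0,0]],[-1,[-0.9,3,0],[0,0,0]],[-1,[-0.6,2,0],[0,0,0]],[-1,[-0.3,1.2,0],[0,0,0]],[-1,[0,0.5,0],[0,0,0]],[-1,[0,0,0],[0,0,0]],[-1,[0,0,0],[0,0,0]],[-1,[0,0,0],[0,0,0]]]}}

```text
clock: 36.57
eef_pos: [0.5222, -0.3647, 0.1987]
tool_rot: [0.998, 0.064, -0.0, -0.001]
ft_force: [0.5, 0.8, -2.7]
grip_width: 0.0549
```

```bash
python3 - <<'E'
from h import *
to((.5234,-.3577,.079),phi=6.9)
E
```

```text
turn [-0.002   0.      0.0079] t 36.57 w 0.0549 F [ 0.5  0.8 -2.7] p [ 0.5222 -0.3647  0.1987]
shift [ 0.21 -0.68 11.97]
```

Emit:
{"name": "play_rows", "arguments": {"moves": [[-1,[0.1,-0.4,0.3],[0,0,0.006]],[-1,[0,-0.3,1.5],[0,0,0]],[-1,[0,0,2.5],[0,0,0]],[-1,[0,0,2.5],[0,0,0]],[-1,[0,0,2.2],[0,0,0]],[-1,[0,0,1.2],[0,0,0]],[-1,[0,0,0.5],[0,0,0]],[-1,[0,0,0.2],[0,0,0]],[-1,[0,0,0],[0,0,0]],[-1,[0,0,0],[0,0,0]],[-1,[0,0,0],[0,0,0]],[-1,[0,0,0],[0,0,0]]]}}

```text
clock: 37.57
eef_pos: [0.5228, -0.3596, 0.0913]
tool_rot: [0.998, 0.06, 0.001, 0.0]
ft_force: [0.4, -0.0, -3.2]
grip_width: 0.0551
```

```bash
python3 - <<'E'
from h import *
to((.5234,-.3577,.0785),phi=6.9)
E
```

```text
turn [ 0.0007 -0.0023  0.    ] t 37.57 w 0.0551 F [ 0.4 -0.  -3.2] p [ 0.5228 -0.3596  0.0913]
shift [ 0.09 -0.18  1.28]
```

Emit:
{"name": "play_rows", "arguments": {"moves": [[-1,[0.1,-0.15,0.4],[0,0,0]],[-1,[0,0,0.4],[0,0,0]],[-1,[0,0,0.2],[0,0,0]],[-1,[0,0,0.1],[0,0,0]],[-1,[0,0,0.1],[0,0,0]],[-1,[0,0,0],[0,0,0]],[-1,[0,0,0],[0,0,0]],[-1,[0,0,0],[0,0,0]]]}}

```text
clock: 38.23
eef_pos: [0.5229, -0.3576, 0.0779]
tool_rot: [0.998, 0.06, 0.0, -0.0]
ft_force: [-0.3, -0.5, -2.6]
grip_width: 0.0553
```

Emit:
{"name": "play_rows", "arguments": {"moves": [[-1,[0,0,0.1],[0,0,0]],[-1,[0,0,0.05],[0,0,0]],[-1,[0,0,0],[0,0,0]],[-1,[0,0,0],[0,0,0]]]}}

```text
clock: 38.57
eef_pos: [0.5231, -0.3577, 0.0778]
tool_rot: [0.998, 0.06, 0.001, -0.0]
ft_force: [-1.6, 1.0, 5.3]
grip_width: 0.0547
```

Contact. Release, rise, and move over to the green can.

Emit:
{"name": "play_rows", "arguments": {"moves": [[-0.2,[0,0,0],[0,0,0]],[0.1,[0,0,0],[0,0,0]],[0.5,[0,0,0],[0,0,0]],[1,[0,0,0],[0,0,0]],[1,[0,0,0],[0,0,0]],[1,[0,0,-1],[0,0,0]],[1,[0,0,-2],[0,0,0]],[1,[0,0,-2.5],[0,0,0]],[1,[0,0,-2.5],[0,0,0]],[1,[0,0,-2.5],[0,0,0]],[1,[0,0,-2],[0,0,0]],[1,[0,0,-0.5],[0,0,0]]]}}

```text
clock: 39.57
eef_pos: [0.5246, -0.3589, 0.2117]
tool_rot: [0.998, 0.06, 0.003, 0.002]
ft_force: [-0.0, -0.5, 1.1]
grip_width: 0.0854
```

Emit:
{"name": "play_rows", "arguments": {"moves": [[1,[0.4,-2,0],[0,0,0]],[1,[0.7,-3.3,0],[0,0,0]],[1,[0.8,-3.7,0],[0,0,0]],[1,[0.8,-3.7,0],[0,0,0]],[1,[0.8,-3.7,0],[0,0,0]],[1,[0.8,-3.7,0],[0,0,-0.02]],[1,[0.8,-3.7,0],[0,0,-0.02]],[1,[0.8,-3.7,0],[0,0,-0.02]],[1,[0.8,-3.7,0],[0,0,0]],[1,[0.8,-3.7,0],[0,0,0]],[1,[0.8,-3.4,0],[0,0,0]],[1,[0.4,-2,0],[0,0,0]]]}}

```text
clock: 40.57
eef_pos: [0.5501, 0.0572, 0.2062]
tool_rot: [0.996, 0.092, -0.0, -0.001]
ft_force: [1.0, -0.4, -0.2]
grip_width: 0.0852
```

Emit:
{"name": "play_rows", "arguments": {"moves": [[1,[0,0,0],[0,0,0]],[1,[0,0,0],[0,0,0]],[1,[0,0,0],[0,0,0]]]}}

```text
clock: 40.82
eef_pos: [0.5503, 0.0531, 0.2063]
tool_rot: [0.996, 0.09, -0.0, -0.0]
ft_force: [-0.1, -0.7, 0.1]
grip_width: 0.0854
```

```bash
python3 - <<'E'
from h import *
np.set_printoptions(suppress=True,precision=4)
g=grab("top");print("top yellow",cap(g,"yellow"))
g=grab("scene");print("yellow",cap(g,"yellow"),cap(g,"blue"))
to((.561,.0651,.19),(.561,.0651,.065),phi=9.5)
E
```

```text
top yellow [  0.5212  -0.3564   0.1235   0.0261   0.52    -0.3553 214.     423.4813
 237.7944]
yellow [  0.5294  -0.3565   0.1227   0.0276   0.529   -0.3568 198.     157.9646
 175.6768] [  0.5736  -0.301    0.0552   0.0242   0.5725  -0.3013 147.     179.3946
 208.1973]
turn [-0.0006  0.0001  0.0129] t 40.92 w 0.0851 F [ 0.4 -1.2 -0.1] p [0.5505 0.0523 0.2066]
shift [ 1.25 -1.09  1.66]
shift [ 0.   0.  12.5]
```

The yellow can is back within 1 mm by both views.

Emit:
{"name": "play_rows", "arguments": {"moves": [[1,[0.6,-0.5,0.5],[0,0,0]],[1,[0.6,-0.5,1],[0,0,0]],[1,[0,0,2],[0,0,0]],[1,[0,0,2],[0,0,0]],[1,[0,0,1.5],[0,0,0]],[1,[0,0,0.8],[0,0,0]],[1,[0,0,0],[0,0,0]],[1,[0,0,0],[0,0,0]],[1,[0,0,0],[0,0,0]]]}}

```text
clock: 41.67
eef_pos: [0.5615, 0.0657, 0.1296]
tool_rot: [0.996, 0.09, 0.001, -0.001]
ft_force: [-0.0, 0.1, -0.1]
grip_width: 0.0855
```

```bash
python3 - <<'E'
from h import *
to((.561,.0651,.065),phi=10.2)
E
```

```text
turn [-0.0008 -0.0021  0.0023] t 41.67 w 0.0855 F [-0.   0.1 -0.1] p [0.5615 0.0657 0.1296]
shift [-0.06  0.05  6.46]
```

Emit:
{"name": "play_rows", "arguments": {"moves": [[1,[0,0,1],[0,0,0]],[1,[0,0,2],[0,0,0]],[1,[0,0,2],[0,0,0]],[1,[0,0,1.1],[0,0,0]],[1,[0,0,0.3],[0,0,0]],[1,[0,0,0],[0,0,0]],[0.2,[0,0,0],[0,0,0]],[0,[0,0,0],[0,0,0]],[-0.2,[0,0,0],[0,0,0]],[-1,[0,0,0],[0,0,0]],[-1,[0,0,0],[0,0,0]],[-1,[0,0,0],[0,0,0]]]}}

```text
clock: 42.67
eef_pos: [0.5619, 0.0657, 0.0664]
tool_rot: [0.996, 0.09, 0.002, -0.0]
ft_force: [0.3, -2.0, 5.9]
grip_width: 0.055
```

Emit:
{"name": "play_rows", "arguments": {"moves": [[-1,[0,0,0],[0,0,0]],[-1,[0,0,0],[0,0,0]],[-1,[0,0,0],[0,0,0]]]}}

```text
clock: 42.92
eef_pos: [0.5619, 0.0657, 0.0663]
tool_rot: [0.996, 0.09, 0.002, -0.0]
ft_force: [-0.7, -0.1, 6.3]
grip_width: 0.055
```

```bash
python3 - <<'E'
from h import *
p=bot.get_obs()['eef_pos']
to((p[0],p[1],.2),(.5135,-.2582,.2),phi=10)
E
```

```text
turn [-0.0004 -0.0035  0.0058] t 42.92 w 0.055 F [-0.7 -0.1  6.3] p [0.5619 0.0657 0.0663]
shift [  0.     0.   -13.37]
shift [-10.39  31.05   0.  ]
```

Emit:
{"name": "play_rows", "arguments": {"moves": [[-1,[0,0,-0.5],[0,0,0]],[-1,[0,0,-1.5],[0,0,0]],[-1,[0,0,-2.5],[0,0,0]],[-1,[0,0,-3],[0,0,0]],[-1,[0,0,-3],[0,0,0]],[-1,[0,0,-2],[0,0,0]],[-1,[-0.4,1.2,-1],[0,0,0]],[-1,[-0.8,2.5,0],[0,0,0]],[-1,[-1,3,0],[0,0,0]],[-1,[-1,3,0],[0,0,0]],[-1,[-1,3,0],[0,0,0]],[-1,[-1,3,0],[0,0,0]]]}}

```text
clock: 43.92
eef_pos: [0.5358, -0.0998, 0.1982]
tool_rot: [0.996, 0.09, -0.002, -0.001]
ft_force: [0.4, 0.2, -2.9]
grip_width: 0.0549
```

Emit:
{"name": "play_rows", "arguments": {"moves": [[-1,[-1,3,0],[0,0,0]],[-1,[-1,3,0],[0,0,0]],[-1,[-1,3,0],[0,0,0]],[-1,[-1,3,0],[0,0,0.02]],[-1,[-0.7,2,0],[0,0,0.02]],[-1,[-0.4,1.2,0],[0,0,0.02]],[-1,[0,0,0],[0,0,0]],[-1,[0,0,0],[0,0,0]],[-1,[0,0,0],[0,0,0]]]}}

```text
clock: 44.67
eef_pos: [0.5135, -0.2557, 0.1989]
tool_rot: [0.998, 0.061, -0.0, -0.001]
ft_force: [1.3, 0.0, -2.4]
grip_width: 0.0548
```

```bash
python3 - <<'E'
from h import *
to((.514,-.2576,.079),phi=7)
E
```

```text
turn [-0.0025  0.0008 -0.0008] t 44.67 w 0.0548 F [ 1.3  0.  -2.4] p [ 0.5135 -0.2557  0.1989]
shift [ 0.03  0.19 11.99]
```

Emit:
{"name": "play_rows", "arguments": {"moves": [[-1,[0,0,0.3],[0,0,0]],[-1,[0,0,1.5],[0,0,0]],[-1,[0,0,2.5],[0,0,0]],[-1,[0,0,2.5],[0,0,0]],[-1,[0,0,2.2],[0,0,0]],[-1,[0,0,1.2],[0,0,0]],[-1,[0,0,0.5],[0,0,0]],[-1,[0,0,0.2],[0,0,0]],[-1,[0,0,0],[0,0,0]],[-1,[0,0,0],[0,0,0]],[-1,[0,0,0],[0,0,0]],[-1,[0,0,0],[0,0,0]]]}}

```text
clock: 45.67
eef_pos: [0.5147, -0.257, 0.0918]
tool_rot: [0.998, 0.06, 0.001, 0.0]
ft_force: [0.2, -0.7, -2.9]
grip_width: 0.0551
```

```bash
python3 - <<'E'
from h import *
to((.514,-.2576,.079),phi=7)
E
```

```text
turn [ 0.0004 -0.0024 -0.0016] t 45.67 w 0.0551 F [ 0.2 -0.7 -2.9] p [ 0.5147 -0.257   0.0918]
shift [-0.07  0.05  1.28]
```

Emit:
{"name": "play_rows", "arguments": {"moves": [[-1,[-0.05,0.05,0.4],[0,0,0]],[-1,[0,0,0.4],[0,0,0]],[-1,[0,0,0.2],[0,0,0]],[-1,[0,0,0.1],[0,0,0]],[-1,[0,0,0.1],[0,0,0]],[-1,[0,0,0.1],[0,0,0]],[-1,[0,0,0],[0,0,0]],[-1,[0,0,0],[0,0,0]],[-1,[0,0,0],[0,0,0]]]}}

```text
clock: 46.42
eef_pos: [0.5133, -0.2571, 0.0784]
tool_rot: [0.998, 0.06, 0.0, -0.0]
ft_force: [-3.5, 0.6, 5.4]
grip_width: 0.0547
```

Emit:
{"name": "play_rows", "arguments": {"moves": [[-0.2,[0,0,0],[0,0,0]],[0.1,[0,0,0],[0,0,0]],[0.5,[0,0,0],[0,0,0]],[1,[0,0,0],[0,0,0]],[1,[0,0,0],[0,0,0]],[1,[0,0,-1],[0,0,0]],[1,[0,0,-2],[0,0,0]],[1,[0,0,-2.5],[0,0,0]],[1,[0,0,-2.5],[0,0,0]],[1,[0,0,-2.5],[0,0,0]],[1,[0,0,-2],[0,0,0]],[1,[0,0,-0.5],[0,0,0]]]}}

```text
clock: 47.42
eef_pos: [0.5155, -0.2584, 0.2125]
tool_rot: [0.998, 0.06, 0.004, 0.002]
ft_force: [1.5, -0.2, 0.3]
grip_width: 0.0855
```

Emit:
{"name": "play_rows", "arguments": {"moves": [[1,[-1,-1.2,0],[0,0,0]],[1,[-1.5,-2.5,0],[0,0,0]],[1,[-1.5,-3,0],[0,0,0]],[1,[-1.5,-3,0],[0,0,0]],[1,[-1.5,-3,0],[0,0,0]],[1,[-1,-2,0],[0,0,0]],[1,[-0.5,-1,0],[0,0,0]],[1,[0,0,0],[0,0,0]],[1,[0,0,0],[0,0,0]],[1,[0,0,0],[0,0,0]]]}}

```text
clock: 48.25
eef_pos: [0.4111, -0.1124, 0.2077]
tool_rot: [0.998, 0.06, 0.001, -0.0]
ft_force: [0.4, -0.4, 0.6]
grip_width: 0.0852
```

```bash
python3 - <<'E'
from h import *
np.set_printoptions(suppress=True,precision=4)
for n in("top","scene"):
    g=grab(n)
    for c in H: print(n,c,cap(g,c))
cv2.imwrite("pics/s6.png",g[0][:,:,::-1])
to((.4,-.1,.2))
E
```

```text
top yellow [  0.5213  -0.356    0.1235   0.0258   0.521   -0.3566 214.     424.
 237.3738]
top green [  0.5104  -0.2554   0.1239   0.0271   0.5098  -0.2553 215.     382.5674
 243.0326]
top red [  0.563    0.2883   0.0956   0.0236   0.5632   0.2882 156.     161.6474
 227.3013]
top blue [  0.5634  -0.3005   0.0564   0.0222   0.5647  -0.299  109.     393.5321
 221.8532]
scene yellow [  0.5294  -0.3565   0.1225   0.028    0.5283  -0.3572 196.     157.8776
 175.5867]
scene green [  0.5179  -0.2562   0.1221   0.0288   0.5172  -0.2566 206.     198.335
 174.7767]
scene red [  0.5704   0.2882   0.094    0.0255   0.5714   0.2893 170.     415.4529
 205.5706]
scene blue [  0.5733  -0.3021   0.0546   0.0241   0.5732  -0.3016 163.     179.227
 208.5583]
turn [-0.0006 -0.0006  0.0059] t 48.35 w 0.0858 F [ 0.5 -0.3  1.1] p [ 0.411  -0.1125  0.2075]
shift [-0.95 -1.37  0.75]
```

View pics/s6.png

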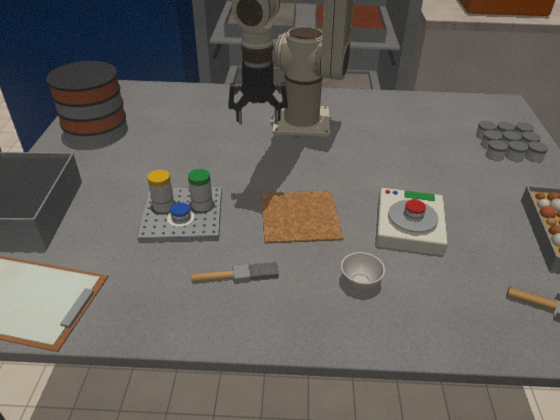

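All four stand upright in their places: cans at px (160,190) and (200,190), the blue tin at (180,213) and the red at (415,210). The gripper is clear.

```bash
python3 -c "
from workcell import bot
print(bot.job_done())"
```

```text
the job is handed in; nothing more can be done
None
```

The job is done and handed in at about 48 s on the robot clock; the hand-in reports no verdict. I put both cans on the mat, the red tin on the pan and the blue tin on the white spot, then each can back on its own spot.

The last two-camera checks, with the gripper open and clear of everything:

| Item | Distance from where it should be | Limit |
|---|---|---|
| Yellow can | under 1 mm from its start | 15 mm |
| Green can | about 2–2.5 mm from its start | 15 mm |
| Red tin | about 2–3 mm from the pan centre | 20 mm |
| Blue tin | about 2 mm from where the red tin stood | 12 mm |

All four stand upright, and the bowl and the brush look unmoved in the last picture; I did not measure them.

- **Camera disagreement:** the scene camera reads the cap and lid tops 7–10 mm farther out in x than the top camera, probably because it also sees the cap sides. I used the top view for positions and only compared each camera with itself for before and after. Tops from depth came out 2–4 mm higher than the given heights, and triangulated tops were off by 4–8 mm. I set every placing height by contact force instead.
- **Wrist limit:** while carrying the red tin, the last joint reached its limit, so the tool stopped short and tilted about 4°. I turned the gripper to 45°, levelled it and carried on without harm.

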